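# Fan the base plates along the tray

## Robot

A 6-joint arm with a two-finger parallel gripper is mounted at the origin on the work surface. World frame = base frame: x ahead of the robot, y to its left, z up, the work surface at z = 0. Lengths are in m, angles in rad, forces in N, time in s.
With the tool pointing down it reaches from about 0.35 to 0.725 m from the base axis. Payload 4.3 kg.
Tool frame: the origin (TCP) lies at the very end of the fingers, on their centre line; the grasp point (between the pads) lies 19 mm behind it (r.grip_depth is the distance from the TCP to the grasp point, in m); y points along the fingers, z is the direction in which the jaws open and shut, and the axes are right-handed (so a half turn about y gives the same grasp; the last joint's range is limited). The gripper opens to 85 mm and grips with 20 to 120 N. Pads are 22 mm wide; open, the fingers measure 114 mm over their backs; the gripper's body (76 mm by 85 mm) begins 54 mm behind the grasp point. The pads swing forward as they close: fully open they stand 13 mm farther back than shut.
Start: joints at [1.237, 0.377, 0.081, 1.274, 0, 1.46], TCP at [0.128, 0.561, 0.231] pointing down, gripper open.
Joint ranges: [-2.72, 2.72], [-0.84, 1.66], [-1.02, 1.22], [-1.77, 2.12], [-1.37, 1.28], [-3.14, 3.14]. Speed limits (rad/s): [2.57, 2.57, 3.14, 3.14, 3.14, 3.14].

## Interface

Orientations are given as a 3x3 rotation matrix whose columns are the frame's x, y, z axes.
In Python, from bench import r, cams gives the robot as it stands.
- The arm moves only by the tool apply_moves, never from a script. Its arguments are lists of equal length, an entry for each row: "delta_pos": the shift along the world's x, y, z in m, a list of three; "rot": the turn, a rotation vector about the world's x, y, z in degrees, a list of three. A call has 1 to 5 rows; each row is the pose to reach, as a shift and turn from the pose commanded when the call began; what a row does not reach only later rows make up. A row lasts 1/8 s, in which the tool goes at most 62.5 mm and 10.7 degrees, less where a joint would pass 70% of its speed; a pose out of reach is approached as far as the arm can. A call with a gripper value outside its range is refused whole. "hand" is the finger opening in m, from 0 to 0.0854, set as the call begins (left out, the last holds). The fingers move at their own pace and stop on an object; the grip force is fixed at half the most. Time passes only in rows, so rows that repeat a pose let the fingers close. It gives the time, the measured TCP pose, the force and the opening at its end, in the units of the state.
- r.state(): the state, without advancing time (a new reading comes with each control period).
- cams.get_image(name): name is "scene" or "side" or "wrist"; returns a dict with "frame" (400x640x3 uint8, red, green, blue), "camera_matrix" (3x3 intrinsics, pixels), "dist" ([k1, k2, p1, p2, k3] as OpenCV has them; the pictures are not rectified), "eye" and "attitude" of the camera in the world. Camera axes: x right, y down, z forward; pixel columns grow to the right and rows downward; lengths in m; the calibration is good to about 2 mm. A picture is of the moment at which its call begins. There is no depth.
- r.job_done(): hands the job in, once; it reports no verdict.
Trained networks look in a picture, given as the dict that the camera call returned (one of the last four; its "shot" number tells which), for a name from the list of things; names that differ only in an ending like _2 or _b are one class to them, and where a whole thing is asked for, a point or a joint stands for the part that bears it (a point fixed in the world has none). Each returns a list of dicts, best first, with "score" (0 to 1); they miss things now and then, are a little off and sometimes report something else, mostly with a low value. They report only what shows in the picture. A call takes as long as a camera call. They do not tell look-alikes from the thing itself.
- cams.regions_of(query, picture): "region" (400x640 bool, what is visible of it) and "pixel" ([column, row] in pixels, amid what is visible of it).
- cams.mark_of(query, picture): "pixel" ([column, row] in pixels: a listed point, or the origin of a listed thing).
The state is a dict: "time_s": time; "joint_pos": joint angles; "joint_vel": joint speeds; "effort": joint torques, N m; "ee_pos": TCP position; "tool_rot": TCP orientation; "contact_force": force on the tool from outside, world axes, zero at the start; "wrist_torque": the same for the moment, N m; "gripper_width": finger opening in m.
Only numpy, scipy, OpenCV 4.12 (cv2) and the standard library are available. Lean on these libraries where they do the work, as an engineer would, in place of code of your own. Each camera call takes 0.05 s, during which the arm holds its last target.

## Task

Fan the two loose steel base plates out along the tray after the plate already lying in it, like roof shingles: set each one down so that it rests on about the last third of the plate before it and its other end rests on the tray floor, all three in a straight row along the tray, every bolt hole at the same end of its plate as on the first and left showing. The order of the two does not matter. Set the plates down rather than drop them, do not shove the first plate along, and leave everything else on the table where it stands.

Things in the scene. Friction and masses are not known exactly. Their poses are not given: they have to be found in the camera images.
- tray_floor (a point): middle of the upper face of the floor of a fixed shallow thin plywood tray, 320 x 156 mm outside, inside 314 x 150 mm, walls 3 mm thick, floor 3 mm above the table, rim 15 mm above the table. x runs along the tray's length, from the end where the first plate lies to the empty end; y across it; z up
- plate_a_c (a point): centre (half-way up) of the first base plate, which already lies flat in the tray near one end: bare steel, 100 x 56 x 8 mm, 0.25 to 0.45 kg, with a round bolt hole 24 mm across, through one end, its centre 33 mm from the plate's centre. x runs along its length, away from the holed end (so the hole is at x = -33 mm); y across the 56 mm width; z up. Its x points towards the tray's empty end within 5 degrees
- plate_b_c (a point): centre (half-way up) of a loose base plate lying flat on the table beside the tray, the same as the first: bare steel, 100 x 56 x 8 mm, 0.25 to 0.45 kg, axes and hole as on the first plate (x along its length, away from the holed end)
- plate_c_c (a point): centre (half-way up) of a loose base plate lying flat on the table beside the tray, the same as the first: bare steel, 100 x 56 x 8 mm, 0.25 to 0.45 kg, axes and hole as on the first plate (x along its length, away from the holed end)
- plate_a_hole (a point): centre of the bolt hole of the plate of point plate_a_c, half-way through its thickness
- plate_a: the same plate as point plate_a_c; origin at the centre of its underside
- plate_b_hole (a point): centre of the bolt hole of the plate of point plate_b_c, half-way through its thickness
- plate_b: the same plate as point plate_b_c; origin at the centre of its underside
- plate_c_hole (a point): centre of the bolt hole of the plate of point plate_c_c, half-way through its thickness
- plate_c: the same plate as point plate_c_c; origin at the centre of its underside
- flange: bystander: round blind flange of grey metal, 90 mm across, 20 mm high with four brass bolt heads, lying flat; origin at the centre of its underside
- tee: bystander: white plastic pipe tee standing on end, 54 mm across, 85 mm high, its branch pointing sideways to 52 mm from its axis; origin at the centre of its underside
- coupling: bystander: plain steel pipe coupling standing on end, a ring 60 mm across and 55 mm high; origin at the centre of its underside
- nipple: bystander: grey pipe nipple standing on end, 37 mm across the ends, 110 mm high; origin at the centre of its underside
- wrench: bystander: steel wrench 220 mm long lying on the table; origin on its underside, x along its length
There are look-alikes about, which are no part of the job. What is shaped like the plate_a but blue or turquoise is not meant. What is shaped like the plate_b but brown is not meant.

How it is judged:
By the outcome, as a careful person would: the job done as asked, in the order asked, and still so for the second after the job is handed in, with the robot touching nothing.
It also fails if it takes over 56 s, if anything falls off the work surface, if the arm or the gripper's body presses on something with over 40 N, if the wrist force passes 120 N, or if a joint passes its speed limit or range.

## Working session

There is one attempt and no reset: what is moved stays moved. The work goes in short steps, Python scripts to look and compute and a tool call to move; the robot and the scene stay as the last step left them, time stands still between calls to the robot, and variables do not carry over. Pictures are saved under pics/ and viewed, and the job is handed in when it is done.

Besides the shell and the picture viewer there is one more tool, called after "Call:" as name(argument=value, ...) on one line, values as JSON. apply_moves: Moves the arm, as the interface text tells. Its arguments: {"type":"object","properties":{"delta_pos":{"type":"array"},"rot":{"type":"array"},"hand":{"type":"number"}},"required":["delta_pos","rot"]}

```bash
ls; mkdir -p pics; python3 - <<'E'
from bench import r,cams
import cv2,numpy as np
s=r.state(); print({k:np.round(v,3).tolist() for k,v in s.items()})
for n in ["scene","side","wrist"]:
    p=cams.get_image(n); cv2.imwrite(f"pics/{n}0.png",p["frame"][:,:,::-1])
    print(n,p["shot"],np.round(p["camera_matrix"],1).tolist(),np.round(p["dist"],3),np.round(p["eye"],3),np.round(p["attitude"],3).tolist())
E
```

```text
pics
{'time_s': 0.0, 'joint_pos': [1.237, 0.378, 0.08, 1.274, -0.0, 1.461], 'joint_vel': [0.001, 0.0, -0.0, -0.001, 0.002, -0.001], 'effort': [0.002, -46.361, 26.988, 0.021, 0.0, 0.0], 'ee_pos': [0.127, 0.56, 0.23], 'tool_rot': [[0.975, -0.001, 0.222], [-0.222, -0.002, 0.975], [-0.0, -1.0, -0.002]], 'contact_force': [-0.022, 1.114, 0.901], 'wrist_torque': [-0.052, 0.011, 0.0], 'gripper_width': 0.085}
scene 1 [[420.9, 0.0, 321.0], [0.0, 420.9, 198.2], [0.0, 0.0, 1.0]] [-0.08  0.    0.    0.    0.  ] [1.406 0.022 0.782] [[-0.123, 0.642, -0.757], [0.992, 0.071, -0.101], [-0.012, -0.763, -0.646]]
side 2 [[397.3, 0.0, 319.5], [0.0, 397.3, 203.6], [0.0, 0.0, 1.0]] [-0.07  0.    0.    0.    0.  ] [0.367 0.36  0.683] [[-0.918, -0.306, 0.251], [-0.396, 0.724, -0.565], [-0.009, -0.618, -0.786]]
wrist 3 [[294.0, 0.0, 321.2], [0.0, 294.0, 201.2], [0.0, 0.0, 1.0]] [-0.027  0.     0.     0.     0.   ] [0.054 0.576 0.372] [[0.221, 0.931, 0.291], [0.975, -0.211, -0.067], [-0.001, 0.299, -0.954]]
```

View pics/scene0.png

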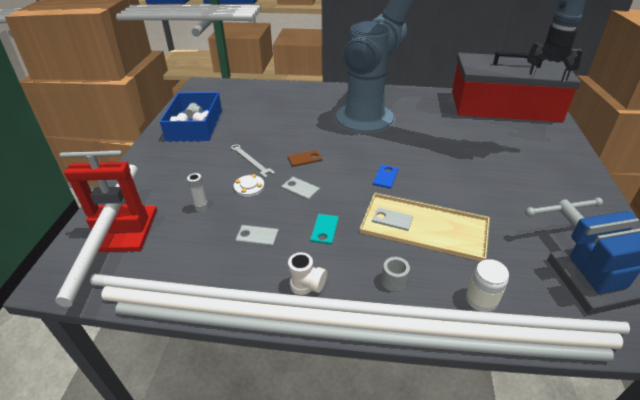

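View pics/side0.png

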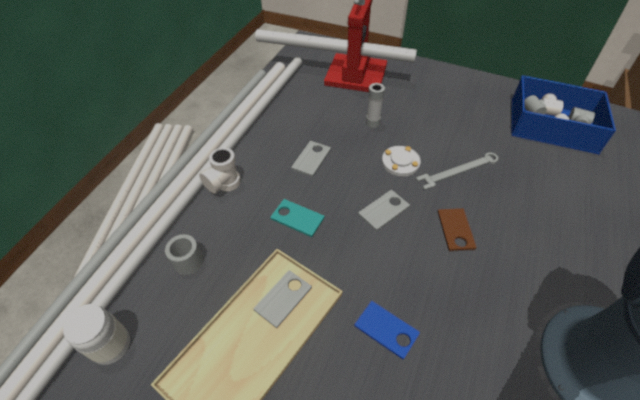

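View pics/wrist0.png

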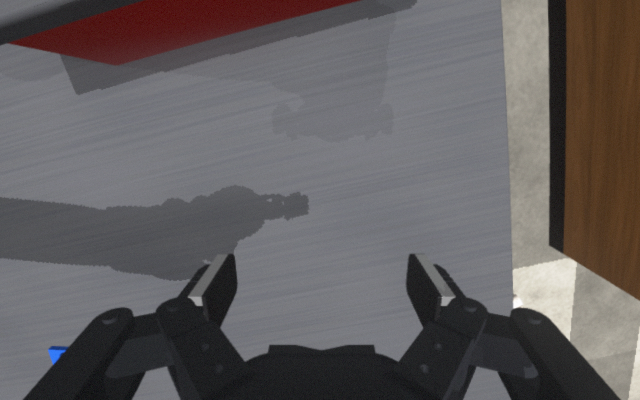

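The scene picture shows the first plate in the tray at about (392,219). Two loose grey plates lie at (300,187) and (257,235). The look-alikes are turquoise (324,229), blue (385,176) and brown (305,157). Next I'll triangulate with the networks.

```bash
cat > h.py <<'E'
from bench import r,cams
import cv2,numpy as np
def ray(p,px):
    u=cv2.undistortPoints(np.array([[px]],float),p["camera_matrix"],np.array(p["dist"]))[0,0]
    d=np.array(p["attitude"])@np.array([u[0],u[1],1.0]); return np.array(p["eye"]),d/np.linalg.norm(d)
def onz(p,px,z):
    e,d=ray(p,px); return e+d*(z-e[2])/d[2]
def tri(p1,a,p2,b):
    e1,d1=ray(p1,a); e2,d2=ray(p2,b)
    A=np.stack([d1,-d2],1); t=np.linalg.lstsq(A,e2-e1,rcond=None)[0]
    q1=e1+t[0]*d1;q2=e2+t[1]*d2; return (q1+q2)/2,np.linalg.norm(q1-q2)
def proj(p,X):
    R=np.array(p["attitude"]).T; t=-R@np.array(p["eye"])
    return cv2.projectPoints(np.array(X,float).reshape(-1,1,3),cv2.Rodrigues(R)[0],t,p["camera_matrix"],np.array(p["dist"]))[0][:,0]
def col(p,reg): return np.round(np.median(p["frame"][reg],0)).astype(int).tolist()
E
python3 - <<'E'
from h import *
S=cams.get_image("scene");D=cams.get_image("side")
for n,p in(("scene",S),("side",D)):
    print(n)
    for q in["plate_a","plate_b","tray_floor","flange","tee","coupling","nipple","wrench"]:
        if q in("plate_a",):
            for o in cams.regions_of(q,p): print(" reg",q,round(o["score"],2),np.round(o["pixel"]),col(p,o["region"]),o["region"].sum())
        for o in cams.mark_of(q,p): 
            if o["score"]>.25: print(" mark",q,round(o["score"],2),np.round(o["pixel"],1),np.round(onz(p,o["pixel"],0),3))
    for q in["plate_a_c","plate_b_hole"]:
        for o in cams.mark_of(q,p): print(" mark",q,round(o["score"],2),np.round(o["pixel"],1),np.round(onz(p,o["pixel"],0.004),3))
E
```

```text
scene
 reg plate_a 0.92 [386. 178.] [41, 104, 221] 371
 reg plate_a 0.89 [303. 190.] [192, 201, 198] 415
 reg plate_a 0.85 [306. 159.] [135, 84, 45] 331
 reg plate_a 0.75 [324. 232.] [10, 194, 190] 584
 reg plate_a 0.72 [391. 220.] [194, 202, 198] 546
 reg plate_a 0.62 [260. 233.] [192, 201, 197] 700
 mark plate_a 0.87 [384.5 176.7] [0.367 0.08  0.   ]
 mark plate_a 0.82 [321.8 228. ] [ 0.611 -0.084  0.   ]
 mark plate_a 0.72 [303.7 192.9] [ 0.471 -0.154  0.   ]
 mark plate_a 0.66 [307.1 159.9] [ 0.304 -0.169  0.   ]
 mark plate_a 0.64 [390.5 219.5] [0.557 0.097 0.   ]
 mark plate_a 0.6 [259.  236.1] [ 0.659 -0.243  0.   ]
 mark plate_b 0.87 [384.5 176.7] [0.367 0.08  0.   ]
 mark plate_b 0.82 [321.8 228. ] [ 0.611 -0.084  0.   ]
 mark plate_b 0.72 [303.7 192.9] [ 0.471 -0.154  0.   ]
 mark plate_b 0.66 [307.1 159.9] [ 0.304 -0.169  0.   ]
 mark plate_b 0.64 [390.5 219.5] [0.557 0.097 0.   ]
 mark plate_b 0.6 [259.  236.1] [ 0.659 -0.243  0.   ]
 mark tray_floor 0.65 [424.9 224.4] [0.567 0.189 0.   ]
 mark flange 0.95 [250.  187.1] [ 0.462 -0.318  0.   ]
 mark flange 0.59 [254.6 158.
[... 1699 characters left out ...]
163.6] [ 0.46  -0.315  0.   ]
 mark tee 0.6 [228.3 182. ] [ 0.803 -0.107  0.   ]
 mark coupling 0.86 [189.8 258.8] [0.768 0.098 0.   ]
 mark nipple 0.63 [317.5 148. ] [ 0.658 -0.289  0.   ]
 mark nipple 0.58 [371.  119.5] [ 0.572 -0.442  0.   ]
 mark nipple 0.49 [398.3 163.3] [ 0.461 -0.316  0.   ]
 mark wrench 0.56 [457.6 172. ] [ 0.324 -0.344  0.   ]
 mark plate_a_c 0.9 [385.2 327.3] [0.368 0.081 0.004]
 mark plate_a_c 0.86 [282.9 298.1] [0.558 0.101 0.004]
 mark plate_a_c 0.86 [296.5 219. ] [ 0.612 -0.071  0.004]
 mark plate_b_hole 0.96 [396.3 200.2] [ 0.433 -0.202  0.004]
 mark plate_b_hole 0.9 [460.  242.5] [ 0.282 -0.147  0.004]
 mark plate_b_hole 0.28 [187.7 259.3] [0.769 0.102 0.004]
```

```bash
python3 - <<'E'
import cv2
a=cv2.imread("pics/scene0.png")[140:270,220:500]; b=cv2.imread("pics/side0.png")[120:400,150:480]
a=cv2.resize(a,None,fx=2.5,fy=2.5,interpolation=cv2.INTER_CUBIC);b=cv2.resize(b,None,fx=2,fy=2,interpolation=cv2.INTER_CUBIC)
cv2.imwrite("pics/sc_crop.png",a);cv2.imwrite("pics/sd_crop.png",b)
E
```

```text
(no output)
```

View pics/sc_crop.png

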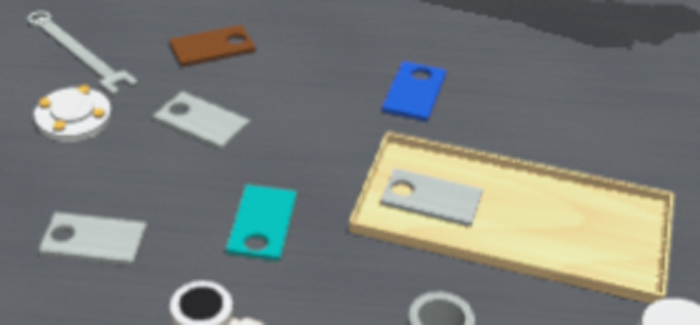

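View pics/sd_crop.png

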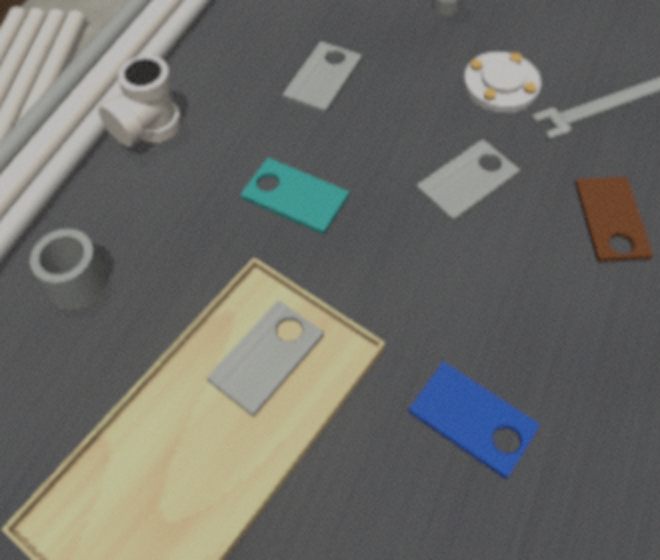

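The crops confirm it. The bare-steel grey plates at scene (300,187) and (257,235) are the loose ones, and (392,219) is the first plate in the tray. The turquoise, blue and brown plates are decoys. I'm moving the wrist camera over the tray for a closer measurement.

Call:
apply_moves(delta_pos=[[0.39,-0.54,0.03],[0.39,-0.54,0.03],[0.39,-0.54,0.03],[0.39,-0.54,0.03],[0.39,-0.54,0.03]], rot=[[0,0,-77],[0,0,-77],[0,0,-77],[0,0,-77],[0,0,-77]])

```text
time_s: 1.98
ee_pos: [0.3114, 0.3061, 0.2457]
tool_rot: [[0.393, 0.001, 0.92], [-0.92, 0.001, 0.393], [-0.0, -1.0, 0.001]]
contact_force: [0.6, -0.3, 0.8]
gripper_width: 0.0854
```

Call:
apply_moves(delta_pos=[[0.206,-0.285,0.015],[0.206,-0.285,0.015],[0.206,-0.285,0.015],[0.206,-0.285,0.015],[0.206,-0.285,0.015]], rot=[[0,0,-23],[0,0,-23],[0,0,-23],[0,0,-23],[0,0,-23]])

```text
time_s: 2.6
ee_pos: [0.4943, 0.0527, 0.2591]
tool_rot: [[0.008, 0.001, 1.0], [-1.0, 0.0, 0.008], [-0.0, -1.0, 0.001]]
contact_force: [1.3, 0.6, -0.6]
gripper_width: 0.0854
```

```bash
python3 - <<'E'
from h import *
import pickle
W=cams.get_image("wrist"); s=r.state()
cv2.imwrite("pics/w1.png",W["frame"][:,:,::-1]); pickle.dump((W,s),open("w1.pkl","wb"))
print(s["time_s"],np.round(s["ee_pos"],4),np.round(s["tool_rot"],3).tolist(),np.round(W["eye"],3))
E
```

```text
2.65 [0.499  0.0464 0.2589] [[0.001, 0.005, 1.0], [-1.0, -0.006, 0.001], [0.006, -1.0, 0.005]] [0.494 0.128 0.401]
```

View pics/w1.png

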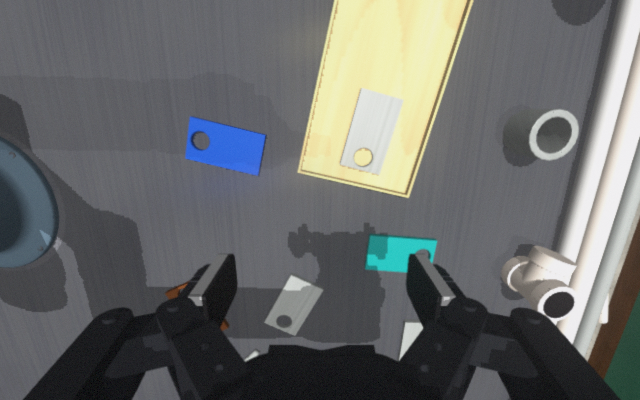

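```bash
cat >> h.py <<'E'
from scipy.optimize import least_squares
def rectfit(p,mask,z,L=0.1,Wd=0.056):
    """fit L x Wd rectangle on plane z to outer contour of mask; returns cx,cy,yaw(deg, mod 180),rms, free rect"""
    c=max(cv2.findContours(mask.astype(np.uint8),cv2.RETR_EXTERNAL,cv2.CHAIN_APPROX_NONE)[0],key=cv2.contourArea)[:,0].astype(float)
    P=np.array([onz(p,q,z)[:2] for q in c])
    (cx,cy),(w,h),a=cv2.minAreaRect((P*1000).astype(np.float32)); 
    if w<h: a+=90
    def d(v,L,W):
        R=np.array([[np.cos(v[2]),np.sin(v[2])],[-np.sin(v[2]),np.cos(v[2])]])
        q=np.abs((R@(P-v[:2]).T).T)-np.array([L/2,W/2])
        return (np.where((q>0).any(1),np.linalg.norm(np.maximum(q,0),axis=1),q.max(1)))*1000
    v0=[cx/1000,cy/1000,np.radians(a)]
    s=least_squares(lambda v:d(v,L,Wd),v0,loss="soft_l1",f_scale=1.0,x_scale=[.01,.01,.1])
    f=least_squares(lambda v:d(v,v[3],v[4]),list(s.x)+[L,Wd],loss="soft_l1",f_scale=1.0,x_scale=[.01,.01,.1,.01,.01])
    return s.x[:2],np.degrees(s.x[2]),np.sqrt(np.mean(s.fun**2)),f.x
E
python3 - <<'E'
from h import *
import pickle
W,s=pickle.load(open("w1.pkl","rb"))
f=W["frame"]; hsv=cv2.cvtColor(f,cv2.COLOR_RGB2HSV)
print(hsv[120,365],hsv[300,300],hsv[60,400],hsv[60,250])
grey=((hsv[:,:,1]<45)&(hsv[:,:,2]>115)).astype(np.uint8)
n,lab,st,ce=cv2.connectedComponentsWithStats(grey)
for i in range(1,n):
    if st[i,4]>500: print(i,st[i],np.round(ce[i]))
cv2.imwrite("pics/w1g.png",grey*255)
E
```

```text
[ 53   5 225] [ 75   7 144] [ 29  63 241] [120   7 107]
3 [  502     0   138   361 18712] [597. 202.]
13 [294  17  36  48 780] [313.  40.]
66 [ 340   88   64   87 3216] [372. 129.]
75 [ 529  108   51   53 1105] [554. 134.]
98 [ 206  152  125   48 1740] [262. 180.]
220 [ 265  275   58   61 1734] [294. 303.]
```

View pics/w1g.png

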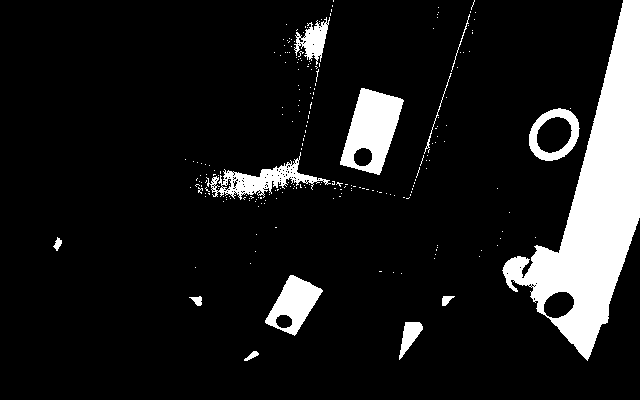

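```bash
cat >> h.py <<'E'
def greyblob(p,seed,vmin=115,smax=45):
    hsv=cv2.cvtColor(p["frame"],cv2.COLOR_RGB2HSV)
    g=((hsv[:,:,1]<smax)&(hsv[:,:,2]>vmin)).astype(np.uint8)
    n,lab=cv2.connectedComponents(g,connectivity=4); m=lab==lab[seed[1],seed[0]]
    return m
def hole(p,m,z):
    cs,hi=cv2.findContours(m.astype(np.uint8),cv2.RETR_CCOMP,cv2.CHAIN_APPROX_NONE)
    h=[c for c,k in zip(cs,hi[0]) if k[3]>=0]; c=max(h,key=cv2.contourArea)
    (u,v),_,_=cv2.fitEllipse(c); return onz(p,(u,v),z)[:2]
E
python3 - <<'E'
from h import *
import pickle
W,s=pickle.load(open("w1.pkl","rb"))
S=cams.get_image("scene"); D=cams.get_image("side"); 
pickle.dump((S,D),open("sd.pkl","wb"))
for n,px,z in(("A",(375,110),.011),("B",(305,295),.008)):
    m=greyblob(W,px); c,a,e,fr=rectfit(W,m,z); h=hole(W,m,z)
    print("wrist",n,np.round(c,4),round(a,2),"rms",round(e,2),"free",np.round(fr,4),"hole",np.round(h,4),"dist",np.round(np.hypot(*(c-h)),4), "yaw c-h",np.round(np.degrees(np.arctan2(*(c-h)[::-1])),1))
for nm,p,L in(("scene",S,[("A",(405,222),.011),("B",(305,190),.008),("C",(265,236),.008)]),("side",D,[("A",(275,300),.011),("B",(378,212),.008),("C",(305,165),.008)])):
  for n,px,z in L:
    m=greyblob(p,px,vmin=110); print(nm,n,m.sum(),end=" ")
    try:
        c,a,e,fr=rectfit(p,m,z);h=hole(p,m,z)
        print(np.round(c,4),round(a,2),"rms",round(e,2),"free",np.round(fr,4),"hole",np.round(h,4),"yaw",np.round(np.degrees(np.arctan2(*(c-h)[::-1])),1))
        # corner/hole based height
    except Exception as ex: print(ex)
E
```

```text
wrist A [0.5591 0.0999] 75.81 rms 0.48 free [0.5591 0.0999 1.323  0.0991 0.0559] hole [0.5501 0.0686] dist 0.0326 yaw c-h 74.0
wrist B [ 0.4521 -0.1686] 62.87 rms 0.86 free [ 0.4521 -0.1686  1.0957  0.0988  0.0548] hole [ 0.4369 -0.1975] dist 0.0327 yaw c-h 62.2
scene A 543 [0.5631 0.1008] 75.83 rms 1.44 free [0.563  0.1008 1.3232 0.097  0.0576] hole [0.5552 0.069 ] yaw 76.1
scene B 1131 [ 0.4297 -0.0729] 84.9 rms 36.92 free [ 0.4393 -0.1037  1.6767  0.2149  0.0799] hole [ 0.4405 -0.1968] yaw 95.0
scene C 728 [ 0.6595 -0.2485] 87.02 rms 3.75 free [ 0.6595 -0.2488  1.5373  0.1045  0.0638] hole [ 0.6584 -0.2796] yaw 88.1
side A 1562 [0.5581 0.1021] 75.67 rms 0.79 free [0.5582 0.1021 1.3198 0.1004 0.0574] hole [0.549 0.071] yaw 73.7
side B 861 max() iterable argument is empty
side C 119 max() iterable argument is empty
```

```bash
python3 - <<'E'
from h import *
import pickle
W,s=pickle.load(open("w1.pkl","rb")); S,D=pickle.load(open("sd.pkl","rb"))
f=W["frame"]; hsv=cv2.cvtColor(f,cv2.COLOR_RGB2HSV)
y=((hsv[:,:,0]>12)&(hsv[:,:,0]<40)&(hsv[:,:,1]>35)&(hsv[:,:,2]>120)).astype(np.uint8)
y=cv2.morphologyEx(y,cv2.MORPH_CLOSE,np.ones((5,5)))
y[210:]=0
n,lab,st,ce=cv2.connectedComponentsWithStats(y); i=1+np.argmax(st[1:,4]); m=lab==i
l=[];rr=[]
for v in range(8,160,4):
    u=np.where(m[v])[0]; l.append(onz(W,(u[0],v),.015)); rr.append(onz(W,(u[-1],v),.015))
for e in(l,rr):
    e=np.array(e); vx,vy,x0,y0=cv2.fitLine(e[:,:2].astype(np.float32),cv2.DIST_HUBER,0,.01,.01)[:,0]; print("edge yaw",np.degrees(np.arctan2(vy,vx))%180,x0,y0)
    nrm=np.array([-vy,vx]); print((np.array([0.5591,.0999])-[x0,y0])@nrm)
c=np.where(m); b=[onz(W,(u,c[0][c[1]==u].max()),.015) for u in range(305,405,5)]
e=np.array(b); vx,vy,x0,y0=cv2.fitLine(e[:,:2].astype(np.float32),cv2.DIST_HUBER,0,.01,.01)[:,0]; print("end yaw",np.degrees(np.arctan2(vy,vx)),x0,y0,(np.array([0.5591,.0999])-[x0,y0])@np.array([-vy,vx]))
# heights: triangulate hole rims of A wrist-side
def hp(p,px,**k):
    mm=greyblob(p,px,**k); cs,hi=cv2.findContours(mm.astype(np.uint8),cv2.RETR_CCOMP,cv2.CHAIN_APPROX_NONE)
    return cv2.fitEllipse(max([c for c,q in zip(cs,hi[0]) if q[3]>=0],key=cv2.contourArea))[0]
a=hp(W,(375,110));b=hp(D,(275,300),vmin=110);sc=hp(S,(405,222),vmin=110)
print("A hole wrist-side",tri(W,a,D,b),"wrist-scene",tri(W,a,S,sc),"side-scene",tri(D,b,S,sc))
# side thresholds
h2=cv2.cvtColor(D["frame"],cv2.COLOR_RGB2HSV);print(h2[212,378],h2[165,305],h2[190,340])
h2=cv2.cvtColor(S["frame"],cv2.COLOR_RGB2HSV);print(h2[190,305],h2[236,265],h2[205,270])
E
```

```text
edge yaw 77.413216 0.4875879 0.15838045
-0.08253739981397779
edge yaw 77.33477 0.64062876 0.12763283
0.07346444418959237
end yaw -12.824899 0.5353757 0.031263813 0.07219005376466253
A hole wrist-side (array([0.55131581, 0.06727722, 0.00241224]), np.float64(3.386684982515588e-05)) wrist-scene (array([0.5507208 , 0.06859435, 0.00708824]), np.float64(0.0012344190934394435)) side-scene (array([0.55023783, 0.06914756, 0.00653387]), np.float64(0.00018132868214949696))
[ 40   6 124] [ 42   8 165] [108  19  67]
[ 84   9 141] [ 75  12 208] [105  14  75]
```

```bash
python3 - <<'E'
from h import *
s=r.state();print(s["time_s"],np.round(s["ee_pos"],4),np.round(s["tool_rot"],3).tolist())
E
```

```text
2.75 [0.4948 0.0521 0.2585] [[0.003, 0.001, 1.0], [-1.0, -0.0, 0.003], [0.0, -1.0, 0.001]]
```

Call:
apply_moves(delta_pos=[[-0.042,-0.218,-0.138],[-0.042,-0.218,-0.138],[-0.042,-0.218,-0.138],[-0.042,-0.218,-0.138],[-0.042,-0.218,-0.138]], rot=[[0,0,-27],[0,0,-27],[0,0,-27],[0,0,-27],[0,0,-27]])

```text
time_s: 3.38
ee_pos: [0.4489, -0.1638, 0.1187]
tool_rot: [[-0.449, -0.004, 0.893], [-0.893, 0.002, -0.449], [0.0, -1.0, -0.004]]
contact_force: [0.5, -0.1, -0.3]
gripper_width: 0.0854
```

```bash
python3 - <<'E'
from h import *
import pickle
W=cams.get_image("wrist"); s=r.state()
cv2.imwrite("pics/w2.png",W["frame"][:,:,::-1]); pickle.dump((W,s),open("w2.pkl","wb"))
R=np.array(s["tool_rot"]);print(s["time_s"],np.round(s["ee_pos"],4),np.round(R,3).tolist(),np.degrees(np.arctan2(R[1,0],R[0,0])))
print(proj(W,[s["ee_pos"]]), proj(W,[[0.452,-.1686,.008]]))
E
```

```text
3.425 [ 0.4495 -0.1638  0.1191] [[-0.449, -0.003, 0.894], [-0.894, 0.001, -0.449], [0.0, -1.0, -0.003]] -116.65298387685672
[[320.01355501 256.56975411]] [[325.92734024 200.6963257 ]]
```

View pics/w2.png

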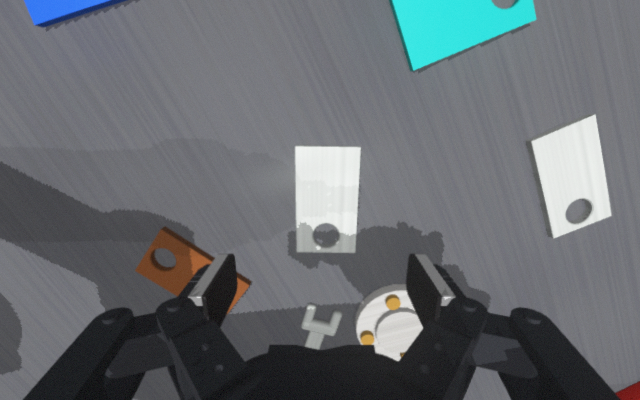

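```bash
python3 - <<'E'
from h import *
import pickle
W,s=pickle.load(open("w2.pkl","rb")); T=np.array(s["ee_pos"]);R=np.array(s["tool_rot"])
for d in(0,-.0065,-.013,-.02):
    print(d,np.round(proj(W,[T+R@np.array([sx*.011,d,sz*.0427]) for sz in(-1,1) for sx in(-1,1)]),0).tolist())
for n,px,z in(("B",(326,185),.008),("C",(570,180),.008)):
    m=greyblob(W,px,vmin=120); c,a,e,fr=rectfit(W,m,z); h=hole(W,m,z)
    print(n,m.sum(),np.round(c,4),round(a,2),"rms",round(e,2),"free",np.round(fr,4),"hole",np.round(h,4),"dist",np.round(np.hypot(*(c-h)),4),"yaw",np.round(np.degrees(np.arctan2(*(c-h)[::-1])),1))
E
python3 -c "
import cv2
a=cv2.imread('pics/w2.png')[230:330,170:470];cv2.imwrite('pics/w2c.png',cv2.resize(a,None,fx=2.6,fy=2.6,interpolation=cv2.INTER_CUBIC))"
```

```text
0 [[239.0, 238.0], [242.0, 274.0], [401.0, 238.0], [398.0, 275.0]]
-0.0065 [[235.0, 243.0], [239.0, 281.0], [405.0, 243.0], [401.0, 281.0]]
-0.013 [[231.0, 249.0], [236.0, 288.0], [408.0, 249.0], [404.0, 288.0]]
-0.02 [[227.0, 256.0], [232.0, 296.0], [413.0, 256.0], [408.0, 297.0]]
B 128693 [ 0.4793 -0.1298] 130.84 rms 167.22 free [ 0.5205 -0.1619  2.3518  0.6383  0.1687] hole [ 0.752  -0.4319] dist 0.407 yaw 132.1
C 128693 [ 0.4793 -0.1298] 130.84 rms 167.22 free [ 0.5205 -0.1619  2.3518  0.6383  0.1687] hole [ 0.752  -0.4319] dist 0.407 yaw 132.1
```

View pics/w2c.png

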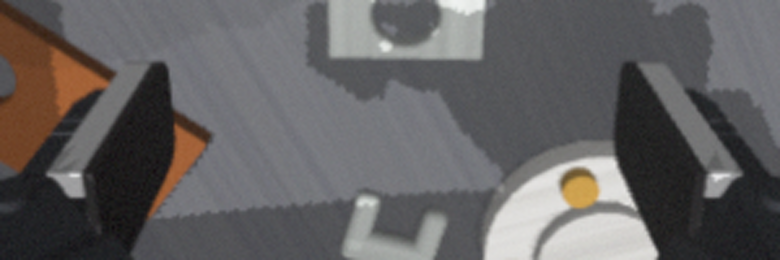

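```bash
python3 - <<'E'
from h import *
import pickle
W,s=pickle.load(open("w2.pkl","rb"));
hsv=cv2.cvtColor(W["frame"],cv2.COLOR_RGB2HSV)
print(hsv[245,305],hsv[180,326],hsv[180,280],hsv[245,285],hsv[130,330])
for n,px,z in(("B",(326,185),.008),("C",(570,180),.008)):
  for vm in(150,165):
    m=greyblob(W,px,vmin=vm); c,a,e,fr=rectfit(W,m,z); h=hole(W,m,z)
    print(n,m.sum(),np.round(c,4),round(a,2),"rms",round(e,2),"free",np.round(fr,4),"hole",np.round(h,4),"dist",np.round(np.hypot(*(c-h)),4),"yaw",np.round(np.degrees(np.arctan2(*(c-h)[::-1])),1))
E
```

```text
[ 66   7 171] [ 70   3 237] [110  12 133] [108  10 123] [120  12 129]
B 6141 [ 0.452  -0.1694] 62.82 rms 0.59 free [ 0.452  -0.1694  1.0976  0.0987  0.0556] hole [ 0.4365 -0.1991] dist 0.0334 yaw 62.3
B 5937 [ 0.4523 -0.169 ] 62.81 rms 1.48 free [ 0.4523 -0.169   1.0951  0.0973  0.0551] hole [ 0.4364 -0.1993] dist 0.0343 yaw 62.3
C 6213 [ 0.6585 -0.2499] 87.78 rms 0.32 free [ 0.6585 -0.2499  1.5321  0.0996  0.0557] hole [ 0.6567 -0.2819] dist 0.0321 yaw 86.7
C 6115 [ 0.6585 -0.2499] 87.74 rms 0.47 free [ 0.6585 -0.2498  1.531   0.0991  0.0553] hole [ 0.6567 -0.2819] dist 0.0321 yaw 86.7
```

Call:
apply_moves(delta_pos=[[0.004,-0.003,-0.06],[0.004,-0.003,-0.089],[0.004,-0.003,-0.089],[0.004,-0.003,-0.089]], rot=[[0,0,-0.5],[0,0,-0.5],[0,0,-0.5],[0,0,-0.5]], hand=0.066)

```text
time_s: 3.92
ee_pos: [0.4567, -0.1659, 0.0334]
tool_rot: [[-0.453, 0.002, 0.892], [-0.892, -0.001, -0.453], [-0.0, -1.0, 0.002]]
contact_force: [0.3, 0.6, 0.0]
gripper_width: 0.0662
```

```bash
python3 - <<'E'
from h import *
import pickle
W=cams.get_image("wrist"); s=r.state()
pickle.dump((W,s),open("w3.pkl","wb"))
T=np.array(s["ee_pos"]);R=np.array(s["tool_rot"]);print(s["time_s"],np.round(s["ee_pos"],4),np.round(R,3).tolist(),np.degrees(np.arctan2(R[1,0],R[0,0])),s["gripper_width"],np.round(s["contact_force"],1))
for d in(0,-.0065,-.01,-.013):
    print(d,np.round(proj(W,[T+R@np.array([sx*.011,d,sz*s["gripper_width"]/2]) for sz in(-1,1) for sx in(-1,1)]),0).tolist())
a=W["frame"][100:350,170:470,::-1]; cv2.imwrite("pics/w3.png",cv2.resize(a,None,fx=2.4,fy=2.4,interpolation=cv2.INTER_CUBIC))
E
```

```text
3.975 [ 0.4571 -0.1664  0.0337] [[-0.453, 0.003, 0.891], [-0.891, -0.001, -0.453], [-0.0, -1.0, 0.004]] -116.95081781830581 0.06611197406615062 [ 0.8 -0.4  0.4]
0 [[257.0, 238.0], [260.0, 275.0], [383.0, 239.0], [381.0, 275.0]]
-0.0065 [[255.0, 244.0], [257.0, 282.0], [386.0, 244.0], [383.0, 282.0]]
-0.01 [[253.0, 247.0], [256.0, 286.0], [387.0, 247.0], [384.0, 286.0]]
-0.013 [[252.0, 250.0], [255.0, 289.0], [389.0, 250.0], [385.0, 289.0]]
```

View pics/w3.png

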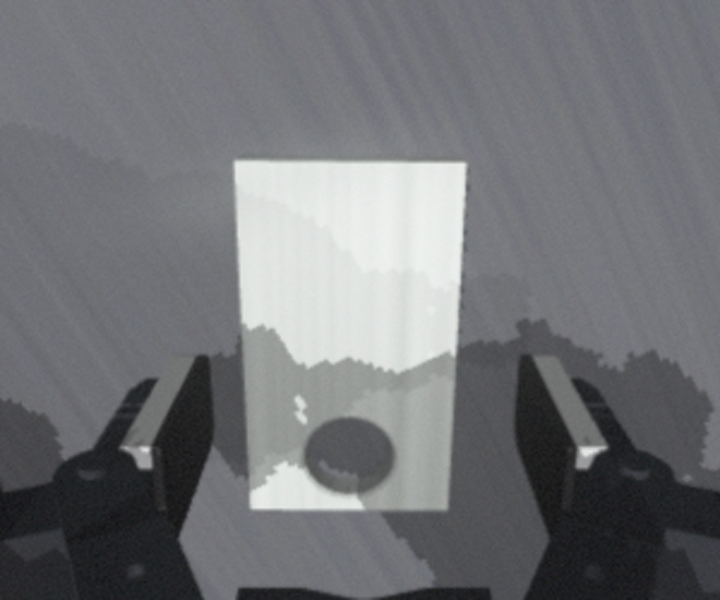

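```bash
python3 - <<'E'
from h import *
import pickle
W,s=pickle.load(open("w3.pkl","rb"));T=np.array(s["ee_pos"]);R=np.array(s["tool_rot"])
m=greyblob(W,(290,190),vmin=128); m=cv2.morphologyEx(m.astype(np.uint8),cv2.MORPH_OPEN,np.ones((5,5)))>0
c,a,e,fr=rectfit(W,m,.008); h=hole(W,m,.008); print(m.sum(),np.round(c,4),a,e,np.round(fr,4),h)
print("eye-TCP in tool:",R.T@(np.array(W["eye"])-T)); 
W2,s2=pickle.load(open("w2.pkl","rb"));print(np.array(s2["tool_rot"]).T@(np.array(W2["eye"])-s2["ee_pos"]))
s=r.state();print(s["time_s"],np.round(s["ee_pos"],4))
E
```

```text
13290 [ 0.4523 -0.1685] 63.53861911199924 2.596059250743037 [ 0.4527 -0.1676  1.1088  0.1046  0.056 ] [ 0.43734316 -0.19793461]
eye-TCP in tool: [-0.07557293 -0.1412001   0.00063035]
[-0.0750425  -0.14114771  0.00073154]
3.975 [ 0.4571 -0.1664  0.0337]
```

Call:
apply_moves(delta_pos=[[-0.0036,0,-0.025],[-0.0036,0,-0.037],[-0.0036,0,-0.037]], rot=[[0,0,-0.3],[0,0,-0.3],[0,0,-0.3]])

```text
time_s: 4.35
ee_pos: [0.4516, -0.1662, -0.0052]
tool_rot: [[-0.459, -0.0, 0.888], [-0.888, 0.0, -0.459], [-0.0, -1.0, -0.0]]
contact_force: [-0.9, -0.4, -0.3]
gripper_width: 0.0663
```

Call:
apply_moves(delta_pos=[[0.001,0,0.001],[0.001,0,0.001],[0.001,0,0.001],[0.001,0,0.001]], rot=[[0,0,0],[0,0,0],[0,0,0],[0,0,0]], hand=0.045)

```text
time_s: 4.85
ee_pos: [0.4533, -0.1666, -0.0035]
tool_rot: [[-0.459, 0.001, 0.888], [-0.888, -0.0, -0.459], [-0.0, -1.0, 0.001]]
contact_force: [-1.4, 0.8, 6.0]
gripper_width: 0.054
```

Call:
apply_moves(delta_pos=[[0,0,0.02],[0,0,0.06],[0,0,0.1],[0,0,0.1]], rot=[[0,0,0],[0,0,0],[0,0,0],[0,0,0]])

```text
time_s: 5.35
ee_pos: [0.4552, -0.1678, 0.0983]
tool_rot: [[-0.459, 0.006, 0.888], [-0.888, -0.003, -0.459], [0.0, -1.0, 0.007]]
contact_force: [0.0, -0.6, -5.0]
gripper_width: 0.0542
```

```bash
python3 - <<'E'
from h import *
import pickle
W=cams.get_image("wrist"); s=r.state()
pickle.dump((W,s),open("w4.pkl","wb"))
T=np.array(s["ee_pos"]);R=np.array(s["tool_rot"]);print(s["time_s"],np.round(s["ee_pos"],4),np.degrees(np.arctan2(R[1,0],R[0,0])),s["gripper_width"],np.round(s["contact_force"],1),np.round(s["wrist_torque"],2))
cv2.imwrite("pics/w4.png",W["frame"][:,:,::-1])
E
```

```text
5.4 [ 0.4537 -0.167   0.0963] -117.33895705835901 0.053720567343528605 [-0.6  0.5 -4.2] [ 0.    0.01 -0.  ]
```

View pics/w4.png

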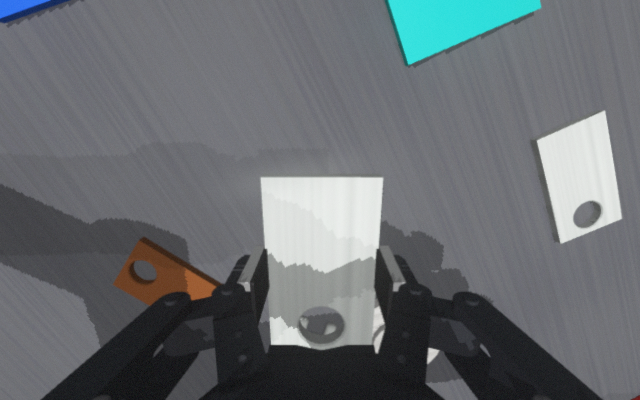

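```bash
cat >> h.py <<'E'
def inhand(W,s,ztop,v0=182,seed=(320,200),vmin=150):
    """end edge and hole of held plate, in tool axes (plate x = -tool x), relative TCP; ztop= top face above TCP along -tool y"""
    T=np.array(s["ee_pos"]);R=np.array(s["tool_rot"])
    # use image pose: TCP from camera
    T=np.array(W["eye"])-R@np.array([-.0753,-.1412,.0007])
    n=R[:,1]; P0=T-n*ztop
    def on(px):
        e,d=ray(W,px); return R.T@(e+d*((P0-e)@n)/(d@n)-T)
    m=greyblob(W,seed,vmin=vmin)
    pts=np.array([on((u,np.where(m[:,u])[0].min()-.5)) for u in range(272,376,4)])
    k=np.polyfit(pts[:,2],pts[:,0],1)
    return k, np.degrees(np.arctan(k[0])), on, m
E
python3 - <<'E'
from h import *
import pickle
W,s=pickle.load(open("w4.pkl","rb"))
for zt in(.0115,):
    k,a,on,m=inhand(W,s,zt); print(zt,k,a, on((321,324)), on((261,178)),on((382,178)))
E
```

```text
0.0115 [ 0.00138934 -0.04650215] 0.0796035374143448 [ 0.03393314 -0.0115      0.00116035] [-0.04579869 -0.0115     -0.02597363] [-0.0458021  -0.0115      0.02868234]
```

Call:
apply_moves(delta_pos=[[0.121,0.335,0.02],[0.121,0.335,0.02],[0.121,0.335,0.02],[0.121,0.335,0.02],[0.121,0.335,0.0]], rot=[[0,0,13.3],[0,0,13.3],[0,0,13.3],[0,0,13.3],[0,0,13.3]])

```text
time_s: 6.02
ee_pos: [0.5583, 0.1284, 0.0997]
tool_rot: [[-0.243, -0.002, 0.97], [-0.97, -0.001, -0.243], [0.001, -1.0, -0.001]]
contact_force: [0.2, -0.3, -4.2]
gripper_width: 0.0538
```

```bash
cat >> h.py <<'E'
from scipy.spatial.transform import Rotation as Ro
def goal(P,yaw,tilt):
    """tool x = -plate x; yaw of plate x, nose-down tilt, deg"""
    y=np.radians(yaw);u=np.array([np.cos(y),np.sin(y),0]);py=np.array([-u[1],u[0],0])
    R0=np.stack([-u,[0,0,-1],np.cross(-u,[0,0,-1])],1)
    Rt=Ro.from_rotvec(py*np.radians(tilt)).as_matrix()@R0
    s=r.state();T=np.array(s["ee_pos"]);R=np.array(s["tool_rot"])
    print("t",s["time_s"],"T",np.round(T,4),"d",np.round(np.array(P)-T,4),"rot",np.round(np.degrees(Ro.from_matrix(Rt@R.T).as_rotvec()),2),"w",round(s["gripper_width"],4),"F",np.round(s["contact_force"],1))
E
python3 - <<'E'
from h import *
goal([.5749,.1678,.045],76,6.9)
E
```

```text
t 6.025 T [0.5583 0.1284 0.0997] d [ 0.0166  0.0394 -0.0547] rot [-6.66  1.58  0.05] w 0.0538 F [ 0.2 -0.3 -4.2]
```

Call:
apply_moves(delta_pos=[[0.0166,0.039,-0.02],[0.0166,0.039,-0.055],[0.0166,0.039,-0.055],[0.0166,0.039,-0.055]], rot=[[-6.7,1.6,0],[-6.7,1.6,0],[-6.7,1.6,0],[-6.7,1.6,0]])

```text
time_s: 6.52
ee_pos: [0.574, 0.1646, 0.0459]
tool_rot: [[-0.242, -0.03, 0.97], [-0.963, -0.117, -0.244], [0.121, -0.993, -0.001]]
contact_force: [0.4, 0.0, -3.7]
gripper_width: 0.0537
```

```bash
python3 - <<'E'
from h import *
import pickle
D=cams.get_image("side");S=cams.get_image("scene")
goal([.5749,.1678,.0052],76,6.9)
a=D["frame"][200:400,150:420,::-1];b=S["frame"][140:290,310:510,::-1]
cv2.imwrite("pics/d5.png",cv2.resize(a,None,fx=2.5,fy=2.5,interpolation=cv2.INTER_CUBIC));cv2.imwrite("pics/s5.png",cv2.resize(b,None,fx=3,fy=3,interpolation=cv2.INTER_CUBIC))
E
```

```text
t 6.625 T [0.5758 0.1647 0.0477] d [-0.0009  0.0031 -0.0425] rot [-0.01  0.17  0.13] w 0.054 F [ 0.1  0.1 -4.1]
```

View pics/d5.png

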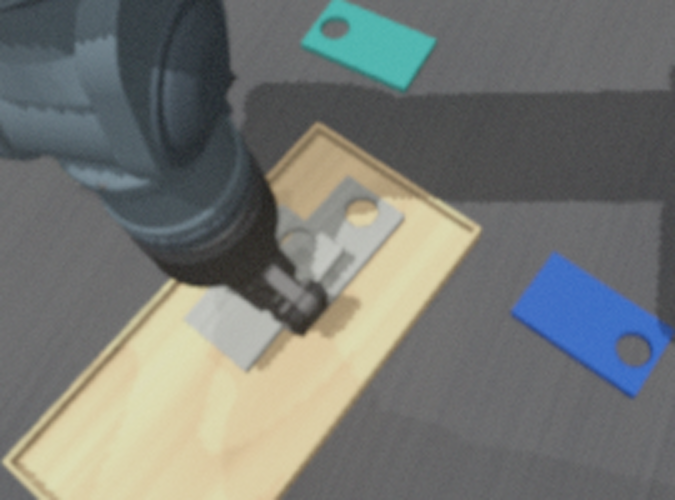

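View pics/s5.png

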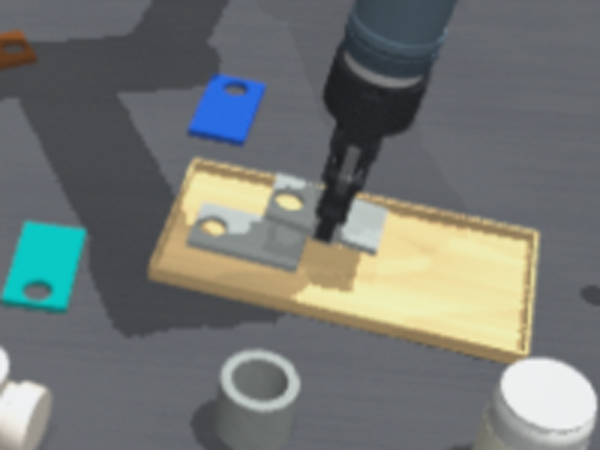

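Call:
apply_moves(delta_pos=[[-0.001,0.003,-0.02],[-0.001,0.003,-0.032],[-0.001,0.003,-0.038],[-0.001,0.003,-0.038]], rot=[[0,0.1,0.1],[0,0.1,0.1],[0,0.1,0.1],[0,0.1,0.1]])

```text
time_s: 7.12
ee_pos: [0.574, 0.1682, 0.0086]
tool_rot: [[-0.239, -0.03, 0.97], [-0.963, -0.117, -0.241], [0.121, -0.993, -0.001]]
contact_force: [0.3, -0.1, -4.4]
gripper_width: 0.0535
```

```bash
python3 - <<'E'
from h import *
goal([.5749,.1678,.0052],76,6.9)
print(r.state()["wrist_torque"])
E
```

```text
t 7.125 T [0.574  0.1682 0.0086] d [ 0.0009 -0.0004 -0.0034] rot [ 0.02 -0.05 -0.04] w 0.0535 F [ 0.3 -0.1 -4.4]
[ 0.22103603 -0.0612266  -0.0249513 ]
```

Call:
apply_moves(delta_pos=[[0.0,0.0,-0.001],[0.0,0.0,-0.002],[0.0,0.0,-0.002],[0,0,-0.002]], rot=[[0,0,0],[0,0,0],[0,0,0],[0,0,0]])

```text
time_s: 7.62
ee_pos: [0.5742, 0.1687, 0.0067]
tool_rot: [[-0.239, -0.029, 0.971], [-0.964, -0.117, -0.241], [0.12, -0.993, -0.0]]
contact_force: [0.5, -1.0, -3.9]
gripper_width: 0.0539
```

Call:
apply_moves(delta_pos=[[0.0,0.0,-0.001],[0.0,0.0,-0.0015],[0.0,0.0,-0.0015]], rot=[[0,0,0],[0,0,0],[0,0,0]])

```text
time_s: 8.0
ee_pos: [0.5742, 0.1686, 0.0052]
tool_rot: [[-0.239, -0.029, 0.971], [-0.964, -0.117, -0.241], [0.12, -0.993, -0.0]]
contact_force: [0.0, -0.5, -2.9]
gripper_width: 0.0538
```

Call:
apply_moves(delta_pos=[[0.0,0.0,-0.0007],[0.0,0.0,-0.0007]], rot=[[0,0,0],[0,0,0]])

```text
time_s: 8.25
ee_pos: [0.5742, 0.1686, 0.0051]
tool_rot: [[-0.239, -0.029, 0.971], [-0.964, -0.117, -0.241], [0.12, -0.993, 0.0]]
contact_force: [-3.4, -0.3, 4.0]
gripper_width: 0.0541
```

Call:
apply_moves(delta_pos=[[0.0,0.0,0],[0.0,0.0,0],[0.0,0.0,0]], rot=[[0,0,0],[0,0,0],[0,0,0]], hand=0.066)

```text
time_s: 8.62
ee_pos: [0.5745, 0.1686, 0.0044]
tool_rot: [[-0.239, -0.029, 0.971], [-0.964, -0.117, -0.241], [0.12, -0.993, 0.0]]
contact_force: [0.8, 0.2, 0.6]
gripper_width: 0.0659
```

Call:
apply_moves(delta_pos=[[0.001,0.005,0.04],[0.003,0.01,0.09],[0.0,-0.03,0.15],[0,-0.03,0.17],[0,-0.03,0.17]], rot=[[0,0,0],[6.7,-1.6,0],[6.7,-1.6,0],[6.7,-1.6,0],[6.7,-1.6,0]])

```text
time_s: 9.25
ee_pos: [0.5764, 0.1382, 0.1774]
tool_rot: [[-0.242, 0.005, 0.97], [-0.97, 0.001, -0.242], [-0.002, -1.0, 0.005]]
contact_force: [-0.7, -1.2, -0.2]
gripper_width: 0.0661
```

```bash
python3 - <<'E'
from h import *
import pickle
W=cams.get_image("wrist"); s=r.state()
pickle.dump((W,s),open("w6.pkl","wb")); goal([.658,-.247,.1],87.4,0)
cv2.imwrite("pics/w6.png",W["frame"][:,:,::-1])
E
```

```text
t 9.3 T [0.5751 0.1386 0.1753] d [ 0.0829 -0.3856 -0.0753] rot [-0.03  0.07 11.35] w 0.066 F [0.7 1.3 0.4]
```

View pics/w6.png

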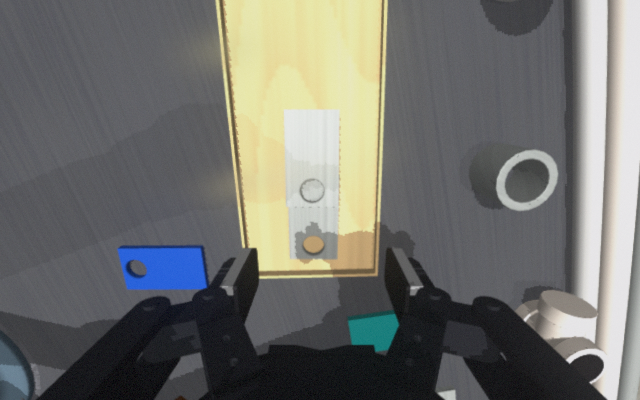

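```bash
python3 - <<'E'
from h import *
import pickle
W,s=pickle.load(open("w6.pkl","rb"))
a=W["frame"][90:290,230:400,::-1];cv2.imwrite("pics/w6c.png",cv2.resize(a,None,fx=3,fy=3,interpolation=cv2.INTER_CUBIC))
m=greyblob(W,(300,150),vmin=170)
for v in range(104,114): print(v,m[v,285:342].sum(),end="; ")
for v in range(253,264): print(v,m[v,285:342].sum(),end="; ")
print()
for v in(115,150,180,215,225,250): 
    u=np.where(cv2.cvtColor(W["frame"],cv2.COLOR_RGB2HSV)[v,270:360,1]<35)[0]+270; print(v,u.min(),u.max())
E
```

```text
104 0; 105 0; 106 0; 107 0; 108 0; 109 55; 110 55; 111 55; 112 55; 113 55; 253 5; 254 6; 255 6; 256 6; 257 7; 258 7; 259 0; 260 0; 261 0; 262 0; 263 0; 
115 284 339
150 285 338
180 286 338
215 289 337
225 289 337
250 290 336
```

View pics/w6c.png

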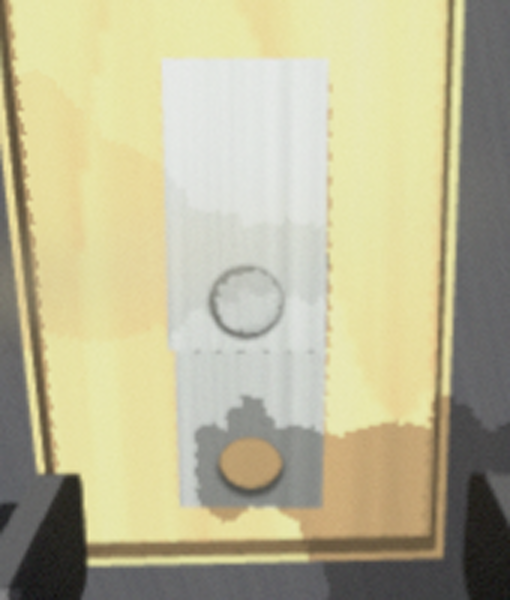

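```bash
python3 - <<'E'
from h import *
import pickle
W,s=pickle.load(open("w6.pkl","rb"))
F=onz(W,(311.9,108.7),.011);N=onz(W,(313,207),.0229);A0=onz(W,(313.7,258.9),.011)
for n,q in(("B far",F),("B near",N),("A near",A0)): print(n,np.round(q,4))
d=F-N;print("B len",np.linalg.norm(d),"yaw",np.degrees(np.arctan2(d[1],d[0])))
d=N-A0;print("A near->B near",np.linalg.norm(d[:2]),np.degrees(np.arctan2(d[1],d[0])))
d=F-A0;print("A near->B far",np.linalg.norm(d[:2]),np.degrees(np.arctan2(d[1],d[0])))
for a,b,z in((284.0,339.3,.011),): print("w far",np.linalg.norm(onz(W,(a,110),z)-onz(W,(b,110),z)))
E
```

```text
B far [0.5874 0.2142 0.011 ]
B near [0.5639 0.1172 0.0229]
A near [0.5475 0.0513 0.011 ]
B len 0.10051454137452312 yaw 76.37818395087466
A near->B near 0.06790135514465444 76.04559767197367
A near->B far 0.1677083044534265 76.24352781037672
w far 0.05549050143036604
```

B is seated: its far end is 167.7 mm from A's near end against a nominal 167, the row runs at about 76.2°, and A has not moved. Now plate C, at wrist (572,177) and scene (257,235).

Call:
apply_moves(delta_pos=[[0.083,-0.386,-0.04],[0.083,-0.386,-0.04],[0.083,-0.386,-0.04],[0.083,-0.386,-0.04],[0.083,-0.386,-0.05]], rot=[[0,0,11.5],[0,0,11.5],[0,0,11.5],[0,0,11.5],[0,0,11.5]])

```text
time_s: 9.93
ee_pos: [0.6383, -0.1623, 0.1368]
tool_rot: [[-0.041, -0.004, 0.999], [-0.999, 0.001, -0.041], [-0.001, -1.0, -0.004]]
contact_force: [1.0, 1.2, 0.1]
gripper_width: 0.0661
```

```bash
python3 - <<'E'
from h import *
goal([.6586,-.247,.12],87.6,0)
E
```

```text
t 9.925 T [ 0.6383 -0.1623  0.1368] d [ 0.0203 -0.0847 -0.0168] rot [-0.04 -0.21 -0.02] w 0.0661 F [1.  1.2 0.1]
```

Call:
apply_moves(delta_pos=[[0.019,-0.083,-0.017],[0.019,-0.083,-0.037],[0.019,-0.083,-0.037],[0.019,-0.083,-0.037]], rot=[[0,-0.2,0],[0,-0.2,0],[0,-0.2,0],[0,-0.2,0]])

```text
time_s: 10.42
ee_pos: [0.6571, -0.2425, 0.1011]
tool_rot: [[-0.041, -0.0, 0.999], [-0.999, 0.001, -0.041], [-0.001, -1.0, -0.0]]
contact_force: [-0.8, 0.0, -0.6]
gripper_width: 0.0662
```

```bash
python3 - <<'E'
from h import *
import pickle
W=cams.get_image("wrist"); s=r.state()
pickle.dump((W,s),open("w7.pkl","wb")); goal([.6586,-.247,.03],87.6,0)
cv2.imwrite("pics/w7.png",W["frame"][:,:,::-1])
hsv=cv2.cvtColor(W["frame"],cv2.COLOR_RGB2HSV); px=proj(W,[[.659,-.245,.008]])[0];print(px,hsv[int(px[1]),int(px[0])])
for vm in(135,150):
  try:
    m=greyblob(W,(int(px[0]),int(px[1])),vmin=vm); c,a,e,fr=rectfit(W,m,.008); h=hole(W,m,.008)
    print(vm,m.sum(),np.round(c,4),round(a,2),"rms",round(e,2),"free",np.round(fr,4),"hole",np.round(h,4),"dist",np.round(np.hypot(*(c-h)),4),"yaw",np.round(np.degrees(np.arctan2(*(c-h)[::-1])),1))
  except Exception as ex: print(ex)
E
```

```text
t 10.475 T [ 0.6576 -0.2425  0.1022] d [ 0.001  -0.0045 -0.0722] rot [-0.02  0.08 -0.07] w 0.0659 F [ 0.7 -0.4  0.5]
[322.80326281 206.00113998] [ 60   4 200]
135 6734 [ 0.6593 -0.2498] 87.82 rms 0.77 free [ 0.6593 -0.2497  1.5328  0.0982  0.0551] hole [ 0.6578 -0.2836] dist 0.0338 yaw 87.5
OpenCV(4.12.0) /io/opencv/modules/imgproc/src/shapedescr.cpp:361: error: (-201:Incorrect size of input array) There should be at least 5 points to fit the ellipse in function 'fitEllipseNoDirect'
```

View pics/w7.png

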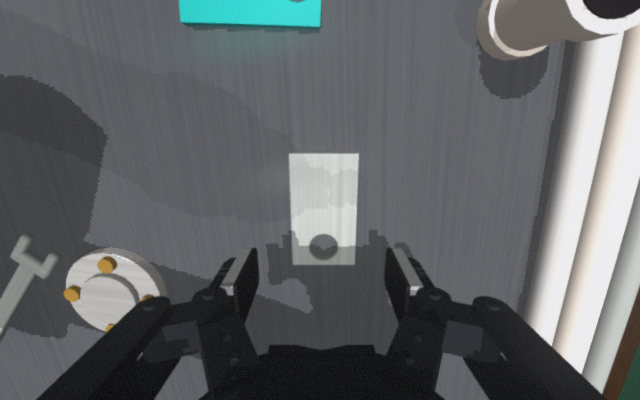

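Call:
apply_moves(delta_pos=[[0.0005,-0.0045,-0.05],[0.0005,-0.0045,-0.085],[0.0005,-0.0045,-0.085],[0.0005,-0.0045,-0.085]], rot=[[0,0,0],[0,0,0],[0,0,0],[0,0,0]])

```text
time_s: 10.98
ee_pos: [0.6595, -0.2482, 0.0194]
tool_rot: [[-0.041, 0.005, 0.999], [-0.999, -0.001, -0.041], [0.001, -1.0, 0.005]]
contact_force: [0.6, 0.4, 0.5]
gripper_width: 0.0659
```

```bash
python3 - <<'E'
from h import *
goal([.658,-.2471,-.0035],87.75,0)
E
```

```text
t 10.975 T [ 0.6595 -0.2482  0.0194] d [-0.0015  0.0011 -0.0229] rot [0.08 0.26 0.1 ] w 0.0659 F [0.6 0.4 0.5]
```

Call:
apply_moves(delta_pos=[[-0.001,0.001,-0.012],[-0.001,0.001,-0.022],[-0.001,0.001,-0.022]], rot=[[0,0.2,0],[0,0.2,0],[0,0.2,0]])

```text
time_s: 11.35
ee_pos: [0.6565, -0.2474, -0.0058]
tool_rot: [[-0.042, -0.003, 0.999], [-0.999, 0.0, -0.042], [-0.0, -1.0, -0.003]]
contact_force: [-0.6, -0.1, 0.5]
gripper_width: 0.0661
```

Call:
apply_moves(delta_pos=[[0,0,0],[0,0,0],[0,0,0],[0,0,0]], rot=[[0,0,0],[0,0,0],[0,0,0],[0,0,0]], hand=0.045)

```text
time_s: 11.85
ee_pos: [0.6582, -0.248, -0.0035]
tool_rot: [[-0.042, 0.001, 0.999], [-0.999, -0.001, -0.042], [0.001, -1.0, 0.001]]
contact_force: [0.6, 1.1, 6.3]
gripper_width: 0.0539
```

Call:
apply_moves(delta_pos=[[0,0,0.02],[0,0,0.06],[0,0,0.1],[0,0,0.1]], rot=[[0,0,0],[0,0,0],[0,0,0],[0,0,0]])

```text
time_s: 12.35
ee_pos: [0.6591, -0.2489, 0.0983]
tool_rot: [[-0.043, 0.004, 0.999], [-0.999, -0.003, -0.043], [0.003, -1.0, 0.004]]
contact_force: [0.3, 0.1, -3.9]
gripper_width: 0.0538
```

```bash
python3 - <<'E'
from h import *
import pickle
W=cams.get_image("wrist"); s=r.state()
pickle.dump((W,s),open("w8.pkl","wb")); cv2.imwrite("pics/w8.png",W["frame"][:,:,::-1])
goal([.5903,.2335,.10],76.2,0)
for vm in (150,160):
    k,a,on,m=inhand(W,s,.0115,vmin=vm); print(k,a)
    print([ (v,np.where(m[v])[0][[0,-1]].tolist()) for v in(180,190,210)])
E
```

```text
t 12.4 T [ 0.6577 -0.2482  0.0956] d [-0.0674  0.4817  0.0044] rot [ 8.000e-02 -1.000e-02 -1.137e+01] w 0.054 F [ 0.2  0.3 -4.4]
[-0.01200215 -0.04741974] -0.6876393480886249
[(180, [260, 382]), (190, [261, 381]), (210, [262, 380])]
[-0.00912787 -0.04723058] -0.5229740601911466
[(180, [261, 382]), (190, [261, 381]), (210, [262, 380])]
```

View pics/w8.png

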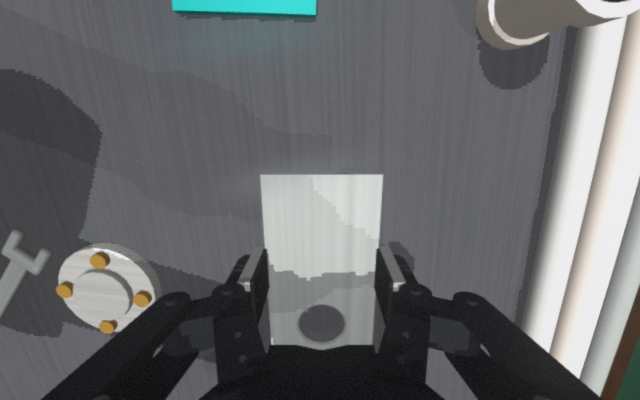

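Call:
apply_moves(delta_pos=[[-0.068,0.481,0.03],[-0.068,0.481,0.03],[-0.068,0.481,0.03],[-0.068,0.481,0.03],[-0.068,0.481,0.03]], rot=[[0,0,-11.4],[0,0,-11.4],[0,0,-11.4],[0,0,-11.4],[0,0,-11.4]])

```text
time_s: 13.02
ee_pos: [0.6107, 0.0629, 0.1113]
tool_rot: [[-0.239, -0.007, 0.971], [-0.971, -0.0, -0.239], [0.002, -1.0, -0.007]]
contact_force: [1.1, 0.6, -3.4]
gripper_width: 0.0537
```

```bash
python3 - <<'E'
from h import *
goal([.5901,.2327,.08],76.2,6.9)
E
```

```text
t 13.025 T [0.6107 0.0629 0.1113] d [-0.0206  0.1698 -0.0313] rot [-6.69  1.26  0.07] w 0.0537 F [ 1.1  0.6 -3.4]
```

Call:
apply_moves(delta_pos=[[-0.0206,0.168,-0.01],[-0.0206,0.168,-0.03],[-0.0206,0.168,-0.05],[-0.0206,0.168,-0.065],[-0.0206,0.168,-0.065]], rot=[[-6.7,1.5,0],[-6.7,1.5,0],[-6.7,1.5,0],[-6.7,1.5,0],[-6.7,1.5,0]])

```text
time_s: 13.65
ee_pos: [0.5897, 0.2279, 0.0456]
tool_rot: [[-0.236, -0.035, 0.971], [-0.964, -0.12, -0.239], [0.125, -0.992, -0.005]]
contact_force: [-0.3, -0.6, -3.0]
gripper_width: 0.0542
```

```bash
python3 - <<'E'
from h import *
D=cams.get_image("side")
goal([.5901,.2327,.0085],76.2,6.9)
a=D["frame"][180:400,130:430,::-1]
cv2.imwrite("pics/d9.png",cv2.resize(a,None,fx=2.5,fy=2.5,interpolation=cv2.INTER_CUBIC))
E
```

```text
t 13.7 T [0.5912 0.2276 0.0473] d [-0.0011  0.0051 -0.0388] rot [ 0.12 -0.18  0.08] w 0.0538 F [-0.2  0.1 -3.5]
```

View pics/d9.png

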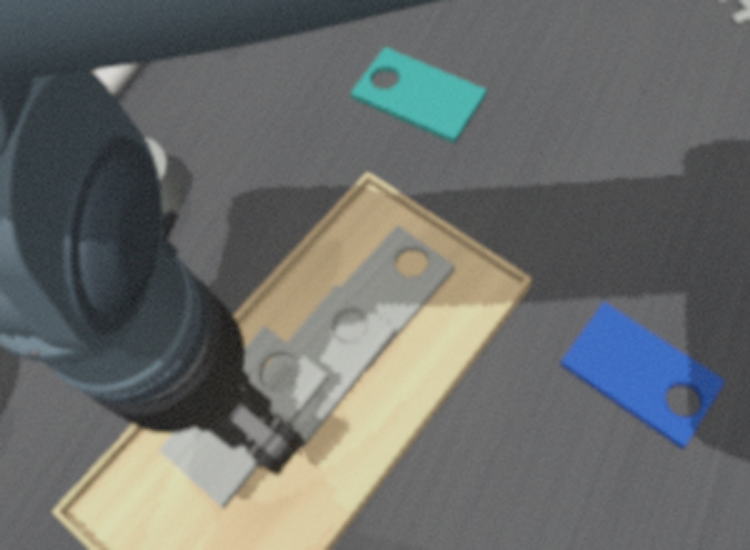

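Call:
apply_moves(delta_pos=[[-0.0011,0.005,-0.02],[-0.0011,0.005,-0.032],[-0.0011,0.005,-0.038],[-0.0011,0.005,-0.038]], rot=[[0.1,-0.2,0.1],[0.1,-0.2,0.1],[0.1,-0.2,0.1],[0.1,-0.2,0.1]])

```text
time_s: 14.2
ee_pos: [0.5918, 0.2334, 0.0114]
tool_rot: [[-0.237, -0.025, 0.971], [-0.964, -0.115, -0.238], [0.118, -0.993, 0.004]]
contact_force: [0.5, 0.2, -4.5]
gripper_width: 0.0536
```

```bash
python3 - <<'E'
from h import *
goal([.5901,.2327,.0052],76.2,6.9)
E
```

```text
t 14.2 T [0.5918 0.2334 0.0114] d [-0.0017 -0.0007 -0.0062] rot [-0.08  0.24 -0.02] w 0.0536 F [ 0.5  0.2 -4.5]
```

Call:
apply_moves(delta_pos=[[-0.001,-0.0005,-0.001],[-0.001,-0.0005,-0.003],[-0.001,-0.0005,-0.003],[-0.001,-0.0005,-0.003]], rot=[[0,0,0],[0,0,0],[0,0,0],[0,0,0]])

```text
time_s: 14.7
ee_pos: [0.5909, 0.2337, 0.0086]
tool_rot: [[-0.236, -0.024, 0.971], [-0.965, -0.115, -0.237], [0.117, -0.993, 0.004]]
contact_force: [0.8, 1.2, -4.1]
gripper_width: 0.0538
```

Call:
apply_moves(delta_pos=[[-0.0005,-0.0008,-0.001],[-0.0005,-0.0008,-0.002],[-0.0005,-0.0008,-0.002]], rot=[[-0.1,0.2,0],[-0.1,0.2,0],[-0.1,0.2,0]])

```text
time_s: 15.08
ee_pos: [0.5902, 0.2328, 0.0063]
tool_rot: [[-0.236, -0.028, 0.971], [-0.964, -0.117, -0.237], [0.12, -0.993, 0.001]]
contact_force: [-0.3, 0.1, -3.8]
gripper_width: 0.0539
```

Call:
apply_moves(delta_pos=[[0,0,-0.001],[0,0,-0.001]], rot=[[0,0,0],[0,0,0]])

```text
time_s: 15.32
ee_pos: [0.5902, 0.2328, 0.0053]
tool_rot: [[-0.236, -0.028, 0.971], [-0.964, -0.117, -0.237], [0.12, -0.993, 0.001]]
contact_force: [-1.0, 0.4, -3.6]
gripper_width: 0.0542
```

Call:
apply_moves(delta_pos=[[0,0,-0.0005],[0,0,-0.0008],[0,0,-0.0008]], rot=[[0,0,0],[0,0,0],[0,0,0]])

```text
time_s: 15.7
ee_pos: [0.5903, 0.2328, 0.0051]
tool_rot: [[-0.236, -0.027, 0.971], [-0.964, -0.117, -0.237], [0.12, -0.993, 0.001]]
contact_force: [-0.9, -0.0, 1.2]
gripper_width: 0.0542
```

Contact felt: Fz went from −3.8 to +1.2 N. Releasing.

Call:
apply_moves(delta_pos=[[0,0,-0.0002],[0,0,-0.0002],[0,0,-0.0002]], rot=[[0,0,0],[0,0,0],[0,0,0]], hand=0.066)

```text
time_s: 16.08
ee_pos: [0.5906, 0.2329, 0.0046]
tool_rot: [[-0.236, -0.027, 0.971], [-0.964, -0.117, -0.237], [0.12, -0.993, 0.002]]
contact_force: [-0.1, -1.0, -0.3]
gripper_width: 0.0663
```

Call:
apply_moves(delta_pos=[[0.001,0.005,0.04],[0.003,0.01,0.09],[0.0,-0.06,0.15],[-0.01,-0.07,0.19],[-0.01,-0.07,0.19]], rot=[[0,0,0],[6.7,-1.6,0],[6.7,-1.6,0],[6.7,-1.6,0],[6.7,-1.6,0]])

```text
time_s: 16.7
ee_pos: [0.5829, 0.1614, 0.1998]
tool_rot: [[-0.24, 0.009, 0.971], [-0.971, 0.001, -0.24], [-0.003, -1.0, 0.009]]
contact_force: [0.3, -0.1, -0.5]
gripper_width: 0.0658
```

```bash
python3 - <<'E'
from h import *
import pickle
W=cams.get_image("wrist"); s=r.state()
pickle.dump((W,s),open("w10.pkl","wb")); cv2.imwrite("pics/w10.png",W["frame"][:,:,::-1])
print(s["time_s"],s["ee_pos"])
E
```

```text
16.75 [0.58215759 0.16189756 0.19803292]
```

View pics/w10.png

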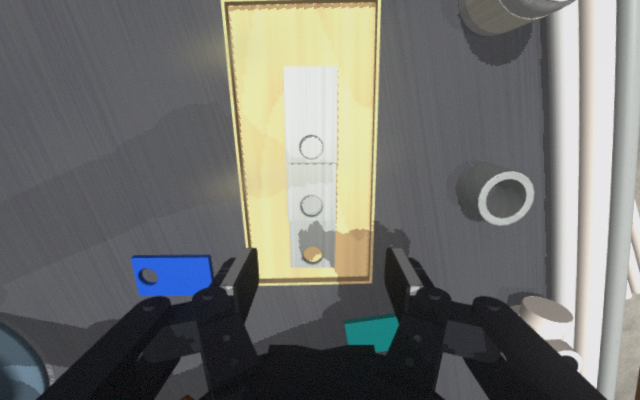

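Call:
apply_moves(delta_pos=[[-0.1,-0.12,0.06],[-0.1,-0.2,0.06],[-0.1,-0.25,0.06],[-0.1,-0.25,0.06],[-0.1,-0.25,0.06]], rot=[[0,0,0],[0,0,0],[0,0,0],[0,0,0],[0,0,0]])

```text
time_s: 17.38
ee_pos: [0.4793, -0.0889, 0.2535]
tool_rot: [[-0.239, -0.001, 0.971], [-0.971, 0.0, -0.239], [0.0, -1.0, -0.001]]
contact_force: [1.2, -0.2, -0.3]
gripper_width: 0.0661
```

```bash
python3 - <<'E'
from h import *
import pickle
W,s=pickle.load(open("w10.pkl","rb"))
a=W["frame"][55:285,225:395,::-1];cv2.imwrite("pics/w10c.png",cv2.resize(a,None,fx=2.6,fy=2.6,interpolation=cv2.INTER_CUBIC))
D=cams.get_image("side");S=cams.get_image("scene");pickle.dump((D,S),open("end.pkl","wb"))
cv2.imwrite("pics/d11.png",cv2.resize(D["frame"][180:400,130:430,::-1],None,fx=2.5,fy=2.5,interpolation=cv2.INTER_CUBIC))
cv2.imwrite("pics/s11.png",S["frame"][:,:,::-1])
print(r.state()["time_s"],r.state()["ee_pos"])
E
```

```text
17.475 [ 0.47971697 -0.08921061  0.25358587]
```

View pics/w10c.png

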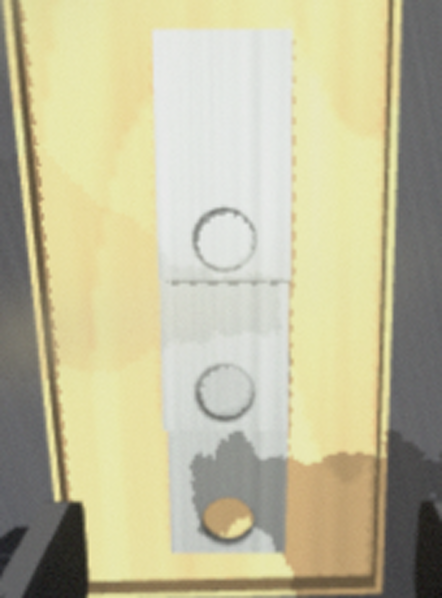

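View pics/d11.png

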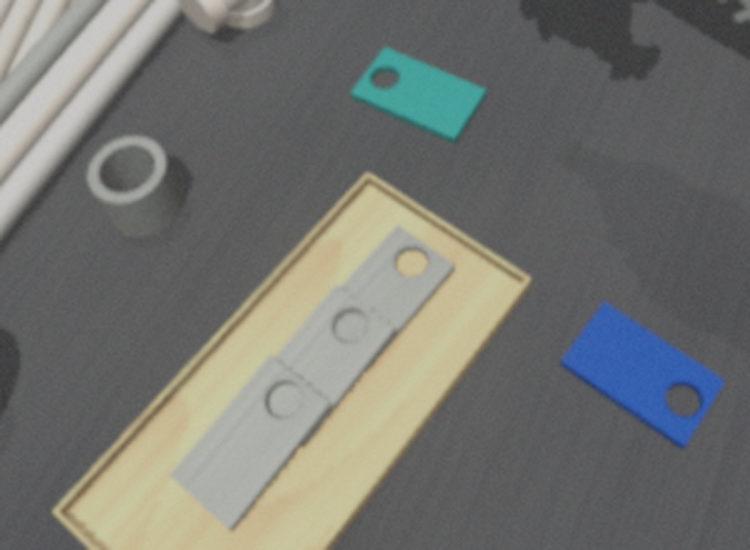

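View pics/s11.png

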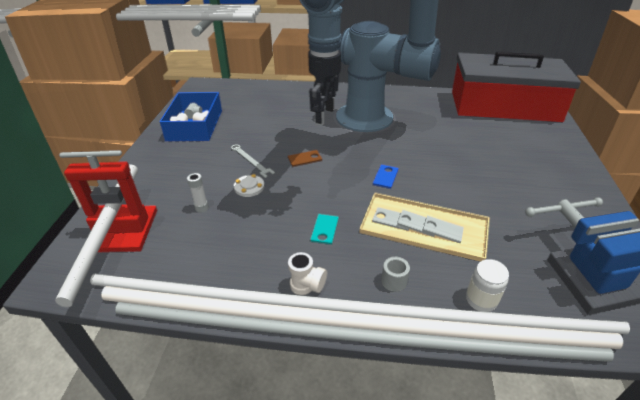

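```bash
python3 - <<'E'
from h import *
import pickle
W,s=pickle.load(open("w10.pkl","rb"))
P={"A":onz(W,(313.1,267.3),.011),"Bn":onz(W,(312.2,220.4),.0229),"Cn":onz(W,(311.7,163),.0229),"Cf":onz(W,(310.8,66.5),.011)}
u=np.array([np.cos(np.radians(76)),np.sin(np.radians(76))])
for k,q in P.items():
    d=(q-P["A"])[:2]; print(k,np.round(q,4),"along",round(d@u*1000,1),"lat",round((-u[1]*d[0]+u[0]*d[1])*1000,1))
d=P["Cf"]-P["Cn"];print("C yaw",np.degrees(np.arctan2(d[1],d[0])),"len",np.linalg.norm(d))
W0,S0=None,None
S0,D0=pickle.load(open("sd.pkl","rb"));D,S=pickle.load(open("end.pkl","rb"))
m=greyblob(D0,(275,300),vmin=110)
def hp(p,px):
    hsv=cv2.cvtColor(p["frame"],cv2.COLOR_RGB2HSV); return hsv
# A moved? compare side-view holed end region
a=cv2.cvtColor(D0["frame"],cv2.COLOR_RGB2GRAY)[265:305,275:325].astype(np.float32);b=cv2.cvtColor(D["frame"],cv2.COLOR_RGB2GRAY)[265:305,275:325].astype(np.float32)
print(cv2.phaseCorrelate(a[:22,10:],b[:22,10:]))
E
```

```text
A [0.548  0.0516 0.011 ] along 0.0 lat 0.0
Bn [0.564  0.1177 0.0229] along 68.0 lat 0.5
Cn [0.58   0.1826 0.0229] along 134.9 lat 0.6
Cf [0.6034 0.2786 0.011 ] along 233.6 lat 1.2
C yaw 76.33769500542519 len 0.09948001883174924
((0.025198666497718847, 0.01979552372291593), 1.0329748118917148)
```

```bash
python3 -c "
from bench import r
print(r.job_done())"
```

```text
the job is handed in; nothing more can be done
None
```

Both loose grey steel plates are fanned out in the tray after the first one, and the job is handed in at about 17.5 s of the 56 s allowed. I gripped each plate across its width and lowered it with a 6.9° nose-down tilt until the wrist force showed contact. Then I released it and backed off along the tool axis.

**Last checks:**
- **Overlap:** measured in the wrist picture from the first plate's near end, the second plate starts at 68 mm and the third at 135 mm. The row ends at 234 mm, so each plate rests on about 32 mm of the one before, roughly a third.
- **Line:** the row is straight to about 1 mm, at 76.3° against the first plate's 75.8° and the tray's 77.4°.
- **Holes:** all three are at the same end of their plates and left showing.
- **First plate:** it has not moved; its image shift in the side view is 0.03 px.
- **Bystanders and look-alikes:** they look unmoved in the scene view, though I did not measure them.

**What disagreed:**
- Triangulating the first plate's hole across cameras gave heights of 2 to 7 mm, where about 11 mm was expected for the upper face. I relied instead on two wrist views agreeing with the plates' known size, and on feeling contact when setting down.
- The wrist camera showed about 1.3 mm of sideways bias, which I allowed for.
- The gripper read 54 mm on the 56 mm plates.

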